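# Tuck the lip strip under the cover sheet and hold it down

### The arm

A 7-joint arm with a two-finger parallel gripper is mounted at the origin on the work surface. World frame = base frame: x ahead of the robot, y to its left, z up, the work surface at z = 0. Lengths are in m, angles in rad, forces in N, time in s.
With the tool pointing down it reaches from about 0.425 to 0.925 m from the base axis. Payload 6.8 kg.
Tool frame: the origin (TCP) lies at the very end of the fingers, on their centre line; the grasp point (between the pads) lies 19 mm behind it; z points along the fingers, y is the line along which they close (so a half turn about z gives the same grasp; the last joint's range is limited). The gripper opens to 85 mm and grips with 20 to 120 N. Pads are 22 mm wide; open, the fingers measure 114 mm over their backs; the gripper's body (76 mm by 85 mm) begins 54 mm behind the grasp point. The pads swing forward as they close: fully open they stand 13 mm farther back than shut.
Start: joints at [-1.425, 0.477, 0.022, 1.555, -0.011, 1.109, -0.083], TCP at [0.169, 0.653, 0.231] pointing down, gripper open.
Joint ranges: [-2.96, 2.96], [-0.34, 2.1], [-1.41, 1.46], [0.24, 2.44], [-1.37, 4.51], [0.17, 1.92], [-2.96, 2.96]. Speed limits (rad/s): [2.39, 2.39, 3.14, 3.14, 3.14, 3.14, 3.14].

### API

Orientations are given as a unit quaternion [w, x, y, z].
In Python, from station import bot gives the robot as it stands. The module is installed in compiled form; this text tells all that it offers.
- The arm moves only by the shell command python3 -m jog 'ROWS' [OPENING] [FORCE]. ROWS is JSON, a list of rows, each a list of 4 numbers: the shift along the tool's x, y, z in cm, then the turn about the tool's z in rad. In form: [[x, y, z, spin], ...]. A call has 1 to 20 rows; each row is the pose to reach, as a shift and turn from the pose commanded when the call began, along the tool's axes at that moment; what a row does not reach only later rows make up. A row lasts 1/12 s, in which the tool goes at most 41.7 mm and 7.16 degrees, less where a joint would pass 70% of its speed; a pose out of reach is approached as far as the arm can. A call with a gripper value outside its range is refused whole. OPENING is the closure, from -1 (fully open) to 1 (shut), set as the call begins (- or left out, the last holds). The fingers move at their own pace and stop on an object; FORCE is the grip in N (left out, the last holds). Time passes only in rows, so rows that repeat a pose let the fingers close. It gives the time, the measured TCP pose, the force, the opening and the grip force at its end, in the units of the state.
- bot.get_obs(): the state, without advancing time (a new reading comes with each control period).
- bot.read_camera(name): name is "scene" or "side" or "wrist"; returns a dict with "pixels" (420x560x3 uint8, red, green, blue), "depth" (420x560 float32, m along the optical axis (not along the pixel's ray), 0 where there is no reading), "fovy" (degrees; the focal length in pixels is half the picture's height over the tangent of half this angle, whatever the lens; pixels are square), "cx", "cy" (the principal point, pixels), "distortion" ([k1, k2, p1, p2, k3] as OpenCV has them; the pictures are not rectified), "pose" (4x4, takes a point from camera to world coordinates). Camera axes: x right, y down, z forward; pixel columns grow to the right and rows downward; lengths in m; the calibration is good to about 2 mm. A picture is of the moment at which its call begins.
- bot.hand_in(): hands the job in; it is judged then, once.
The state is a dict: "t": time; "q": joint angles; "joint_vel": joint speeds; "joint_torque": joint torques, N m; "eef_pos": TCP position; "tool_rot": TCP orientation; "contact_force": force on the tool from outside, world axes, zero at the start; "torque": the same for the moment, N m; "gripper_width": opening from 0.0 (shut) to 1.0 (fully open); "grasp_force": force on a finger pad.
Only numpy, scipy, OpenCV 4.12 (cv2) and the standard library are available. Lean on these libraries where they do the work, as an engineer would, in place of code of your own. Each camera call takes 0.05 s, during which the arm holds its last target. There are 200 camera calls.

### The job

Slide the loose aluminium lip strip flat along the plywood board and tuck its thin edge under the front lap of the hinged cover sheet until it is fully home, square against the stop underneath. Freshly coated collars are drying on the sheet, so do not lift it, and leave the collars and everything else on the bench where they are. Then press the strip firmly flat on the board, with a push of about 10 N, ready for its screws: the job finishes with you still holding it pressed down there, not letting go.

Things in the scene. Friction and masses are not known exactly. Their poses are not given: they have to be found in the camera images.
- station: lined bench board, fixed: plywood bed 500 mm wide (y), 365 mm deep (x = -215 to +150 mm), top face 12 mm above the bench, a rail 18 mm high along each side; the hinged cover sheet lies over its far part. Origin: at bench height under the middle of the sheet's front edge. x points level from the robot's side in under the sheet (the way to tuck), y along the sheet's front edge, z up
- bed: the plywood bed itself, part of the station, same origin and axes as the station; the face on which the strip slides and is pressed is 12 mm above its origin
- lap (a point): middle of the cover sheet's front edge, dropped to the bed's top face; axes as the station's. The sheet lies level on a 6.5 mm packing: under it is a slot 220 mm wide (110 mm either side of here), 40 mm deep, 6.5 mm high, open towards the robot. The front 10 mm of the sheet is turned up, so the mouth is about 11 mm high and the edge's top about 13 mm above the bed
- home (a point): middle of the stop at the back of the slot, on the top face of the bed, 40 mm in from point lap along x; the strip's thin edge is home when it lies against it. The stop is rigid
- cover (a joint): hinged cover sheet, steel, 300 mm wide, 150 mm deep, 2 mm thick, 0.65 kg: angle in rad, 0 lying down, growing as its front edge is raised; it lies by its own weight on a free hinge along its far edge. 0.01 rad is 1.5 mm of lift at the front edge
- strip: lip strip, aluminium angle 180 mm long (y), 90 mm deep (x), 0.2 to 0.42 kg: flat flange 4 mm thick, upright lip 8 mm thick, 30 mm high overall, along the robot's side; 3 screw holes. Origin: middle of the underside; x points from the lip (outer face x = -45 mm) to the thin edge (x = +45 mm), z up. Loose on the bed. Home, its origin is 5 mm on the robot's side of point lap and 50 mm of it shows
- strip_edge (a point): middle of the strip's thin edge, on its underside; axes as the strip's
- strip_grip (a point): centre of the strip's upright lip, 17 mm above its underside, 41 mm to the robot's side of its origin; the lip can be pinched here from above, fingers closing along the strip's x
- ring_a: aluminium collar drying on the cover sheet, 54 mm across, 26 mm high; origin at the middle of its underside; not to be disturbed
- ring_b: a second such collar on the cover sheet; not to be disturbed
- ring_c: a third such collar, on the bed near its left edge (+y side); not to be disturbed
- knife: filling knife, 150 mm long, lying on the bed near its right edge (-y side); bystander
- can: paint can, 90 mm across, 114 mm high, on the bench to the right of the board; bystander
- squeeze: squeeze bottle, 54 mm across, 160 mm high, on the bench to the right; bystander
- bowl: small plastic bowl, 110 mm across, on the bench to the left of the board; bystander
- driver: screwdriver lying on the bench to the right; bystander
Mind the look-alikes: they are no part of the job. There is more than one size of the strip; the one meant has the size given above.

How it is judged:
By the outcome, as a careful person would: the job done as asked, in the order asked, and still so for the second after the job is handed in, while the arm keeps its last pose, push and grip.
It also fails if it takes over 40 s, if anything falls off the work surface, if the arm or the gripper's body presses on something with over 40 N, if the wrist force passes 120 N, or if a joint passes its speed limit or range.

## Working session

There is one attempt and no reset: what is moved stays moved. The work goes in short steps, Python scripts to look and compute and a shell command to move; the robot and the scene stay as the last step left them, time stands still between calls to the robot, and variables do not carry over. Pictures are saved under pics/ and viewed, at most 10 in all, crops included, and the job is handed in when it is done.

```bash
ls; mkdir -p pics
cat > h.py <<'E'
import numpy as np, cv2, pickle
from station import bot
def cap(n):
    c=bot.read_camera(n); pickle.dump(c,open(f'{n}.pkl','wb')); return c
def K(c):
    f=c['pixels'].shape[0]/2/np.tan(np.radians(c['fovy'])/2)
    return np.array([[f,0,c['cx']],[0,f,c['cy']],[0,0,1.]])
def ray(c,uv):
    uv=np.array(uv,float).reshape(-1,1,2)
    n=cv2.undistortPoints(uv,K(c),np.array(c['distortion'],float)).reshape(-1,2)
    return np.c_[n,np.ones(len(n))]
def plane(c,uv,z):
    d=ray(c,uv)@c['pose'][:3,:3].T; o=c['pose'][:3,3]
    return o+d*((z-o[2])/d[:,2])[:,None]
def deep(c,uv):
    uv=np.array(uv).reshape(-1,2); r=ray(c,uv); u=uv.round().astype(int)
    return (r*c['depth'][u[:,1],u[:,0]][:,None])@c['pose'][:3,:3].T+c['pose'][:3,3]
def proj(c,P):
    T=np.linalg.inv(c['pose']); P=np.array(P,float).reshape(-1,3)
    return cv2.projectPoints(P,cv2.Rodrigues(T[:3,:3])[0],T[:3,3],K(c),np.array(c['distortion'],float))[0].reshape(-1,2)
def save(img,p): cv2.imwrite(p,cv2.cvtColor(img,cv2.COLOR_RGB2BGR))
E
python3 - <<'E'
from h import *
np.set_printoptions(precision=4,suppress=True)
for n in('scene','side','wrist'):
    c=cap(n); save(c['pixels'],f'pics/{n}0.png'); print(n,c['pose'],c['fovy'])
o=bot.get_obs(); print(o)
E
```

```text
pics
scene [[ 0.4746  0.7331 -0.4871  1.0753]
 [ 0.8802 -0.3898  0.2708 -0.3557]
 [ 0.0086 -0.5573 -0.8303  1.0528]
 [ 0.      0.      0.      1.    ]] 47.33514975730817
side [[-0.8311 -0.4225  0.3617 -0.0763]
 [-0.556   0.6189 -0.5548  0.8528]
 [ 0.0106 -0.6622 -0.7493  1.2017]
 [ 0.      0.      0.      1.    ]] 44.175337386426875
wrist [[ 0.251   0.934   0.2544  0.1048]
 [ 0.968  -0.242  -0.0668  0.6694]
 [-0.0009  0.263  -0.9648  0.3731]
 [ 0.      0.      0.      1.    ]] 70.08477631399542
{'t': 0.15, 'q': array([-1.4251,  0.4776,  0.0224,  1.5562, -0.0115,  1.1093, -0.0831]), 'joint_vel': array([ 0.0013, -0.0015,  0.0008, -0.0027, -0.0016, -0.0012,  0.0003]), 'joint_torque': array([  0.003 , -59.6923,   1.6105, -28.1493,   0.0127,   0.0065,
        -0.    ]), 'eef_pos': array([0.1694, 0.6529, 0.2306]), 'tool_rot': array([-0.    ,  0.1266,  0.992 , -0.0007]), 'contact_force': array([ 0.1208, -0.3945,  0.4407]), 'torque': array([-0.0061, -0.0046, -0.0284]), 'grasp_force': 0.0, 'gripper_width': 0.9997122103804387}
```

View pics/scene0.png

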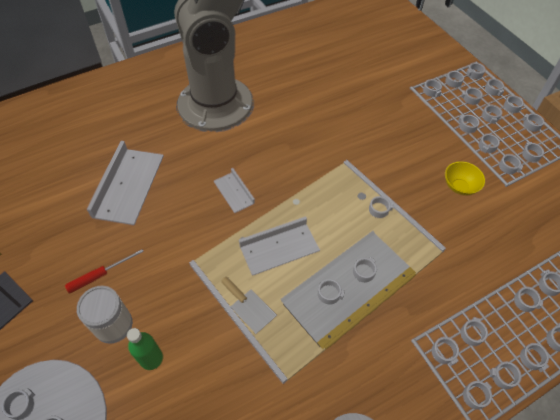

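View pics/side0.png

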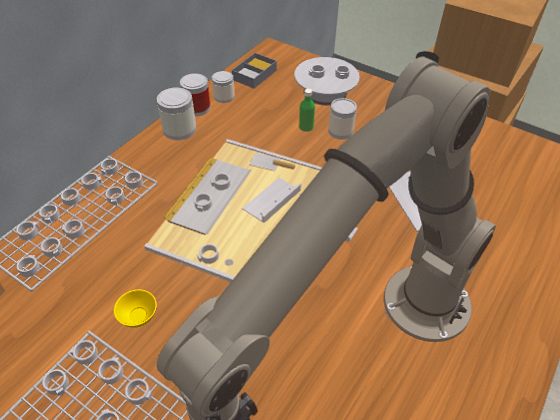

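The scene picture shows the board (corners about (192,264), (347,163), (442,246), (284,377)), the cover sheet with two collars at (330,291) and (365,269), and the collar on the bed at (379,207). There are three strip candidates: (127,185) on the bench, (234,190) a small one on the bench, and (280,247) on the board. The board one looks right, so I'll check its size and enlarge it.

Run:
```python
from h import *
np.set_printoptions(precision=4,suppress=True)
c=pickle.load(open('scene.pkl','rb')); p=c['pixels']
hsv=cv2.cvtColor(p,cv2.COLOR_RGB2HSV)
m=((hsv[...,1]<45)&(hsv[...,2]>90)).astype(np.uint8)*255
cs,_=cv2.findContours(m,cv2.RETR_EXTERNAL,cv2.CHAIN_APPROX_NONE)
for k in cs:
    if cv2.contourArea(k)<250: continue
    b=k.reshape(-1,2); mm=b.mean(0)
    if not(80<mm[0]<450 and 130<mm[1]<390): continue
    z=0.014 if mm[0]>240 else .003
    P=plane(c,b,z)[:,:2]; r=cv2.minAreaRect((P*1000).astype(np.float32)); print(mm,cv2.contourArea(k),r, np.round(cv2.boxPoints(r)))
crop=cv2.resize(p[195:355,225:435],None,fx=3.7,fy=3.7,interpolation=cv2.INTER_CUBIC); save(crop,'pics/crop1.png')
```

```text
[109.7247 317.3876] 2199.0 ((533.14892578125, -513.9683837890625), (184.0349884033203, 99.67745971679688), 9.07405948638916) [[ 434. -479.]
 [ 450. -578.]
 [ 632. -549.]
 [ 616. -450.]]
[242.9027 318.3951] 1791.5 ((666.6217651367188, -213.15948486328125), (366.3223876953125, 85.66507720947266), 10.386646270751953) [[ 479. -204.]
 [ 494. -288.]
 [ 855. -222.]
 [ 839. -138.]]
[343.3271 285.1316] 6201.0 ((719.443603515625, 23.344192504882812), (130.62811279296875, 304.41802978515625), 10.355087280273438) [[ 628.  161.]
 [ 683. -138.]
 [ 811. -115.]
 [ 756.  185.]]
[278.0945 245.2637] 2610.5 ((553.0428466796875, -67.90782165527344), (187.1072540283203, 109.16043090820312), 83.45625305175781) [[ 488. -155.]
 [ 597. -167.]
 [ 618.   19.]
 [ 509.   31.]]
[233.9245 190.3868] 850.0 ((336.7489929199219, -94.19546508789062), (135.57862854003906, 66.88727569580078), 2.8307266235351562) [[ 267.  -64.]
 [ 271. -131.]
 [ 406. -124.]
 [ 403.  -57.]]
[391.4208 206.0292] 873.0 ((585.9655151367188, 225.99549865722656), (366.47821044921875, 77.01224517822266), 10.448742866516113) [[399. 231.]
 [413. 155.]
 [773. 221.]
 [759. 297.]]
[118.571 183.112] 3103.0 ((167.36428833007812, -341.962646484375), (143.63330078125, 270.263427734375), 50.98738098144531) [[  17. -313.]
 [ 227. -483.]
 [ 318. -371.]
 [ 108. -201.]]
```

View pics/crop1.png

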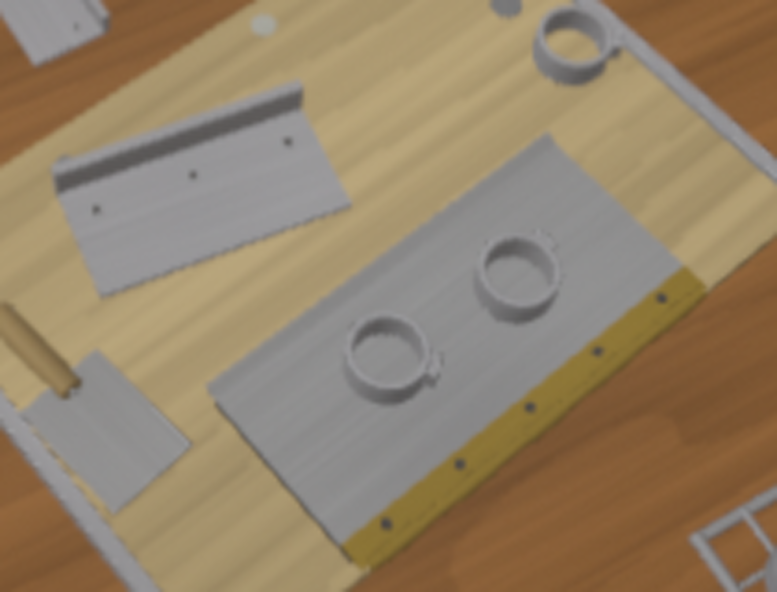

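The crop shows the board strip with its lip top at (55,165)-(300,83), thin edge at (103,296)-(351,206) and 3 holes. The sheet's front edge runs (210,386)-(548,135). By size, the board strip (280,247) is about 186 x 109 mm including the perspective of the lip, which fits 180 x 90. The one at (127,185) is larger and lies on the bench, and the one at (234,190) is small, so neither is meant. Next I'll compute the poses.

```bash
cat > pose.py <<'E'
from h import *
np.set_printoptions(precision=4,suppress=True)
c=pickle.load(open('scene.pkl','rb'))
f=lambda a:np.array(a)/3.7+[225,195]-.365
te=plane(c,f([[103,297],[351,207]]),.016); lt=plane(c,f([[54,163],[299,82]]),.042); fe=plane(c,f([[209,386],[548,135]]),.025)
big=plane(c,[[125,144],[162,153],[133,222],[90,214]],.004); 
for n,a in(('thin',te),('lip',lt),('front',fe)):
    d=a[1]-a[0]; print(n,a[:,:2],'len',np.hypot(*d[:2]),'yaw',np.degrees(np.arctan2(-d[0],d[1])),'mid',a.mean(0)[:2])
print('bench strip',big[:,:2],np.linalg.norm(np.diff(big,axis=0),axis=1))
E
python3 pose.py
```

```text
thin [[ 0.5977 -0.1647]
 [ 0.6161  0.0112]] len 0.17685897224142358 yaw -5.969288040989003 mid [ 0.6069 -0.0768]
lip [[ 0.5067 -0.1543]
 [ 0.5274  0.0207]] len 0.17621463682806193 yaw -6.727854893660418 mid [ 0.517  -0.0668]
front [[ 0.688  -0.1356]
 [ 0.6356  0.1556]] len 0.29588675187287194 yaw 10.205480317449954 mid [0.6618 0.01  ]
bench strip [[ 0.0379 -0.3044]
 [ 0.1227 -0.2201]
 [ 0.3098 -0.3701]
 [ 0.2316 -0.4641]] [0.1196 0.2399 0.1223]
```

```bash
python3 -m jog '[[-6,-3,0,0.12],[-10,-5,0,0.24],[-14,-7,0,0.36],[-17,-9,0,0.48],[-20,-11,0,0.6],[-24,-13,0,0.7],[-27,-15,0,0.75],[-31,-17,0,0.8],[-34,-20,0,0.9],[-36,-24,0,1.0],[-38,-28,0,1.1],[-40,-32,0,1.2],[-42,-36,0,1.3],[-44,-40,0,1.35],[-46,-44,0,1.4],[-48,-48,0,1.43],[-50,-52,0,1.43],[-51,-56,0,1.43],[-52,-60,0,1.43],[-52.1,-60.9,0,1.43]]' -0.3 20; python3 -m jog '[[0,0,1,0],[0,0,1,0]]'
python3 - <<'E'
from h import *
c=cap('wrist'); save(c['pixels'],'pics/wrist1.png'); o=bot.get_obs(); print(o['t'],o['eef_pos'],o['tool_rot'],o['gripper_width'],o['contact_force'])
E
```

```text
t: 1.82
eef_pos: [0.5206, -0.0594, 0.2313]
tool_rot: [0.0, 0.746, 0.666, 0.0]
contact_force: [-0.1, 0.8, -0.4]
gripper_width: 0.649
grasp_force: 0.0
t: 1.98
eef_pos: [0.5195, -0.0605, 0.2202]
tool_rot: [-0.0, 0.748, 0.664, -0.001]
contact_force: [0.1, 0.2, -0.2]
gripper_width: 0.647
grasp_force: 0.0
2.0333 [ 0.51992341 -0.05815713  0.22058625] [-6.18784551e-04  7.46709114e-01  6.65150137e-01 -6.41428317e-04] 0.6513312413803123 [-0.1989382   0.41711752 -0.02056427]
```

View pics/wrist1.png

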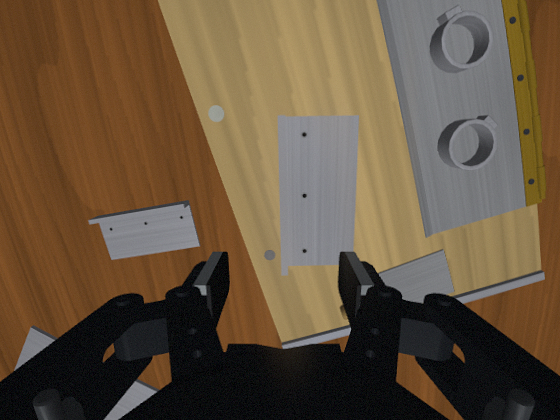

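The wrist picture shows the strip at columns 278-358, rows 115-266, with its lip on the left at column 278. The sheet's front edge runs from (378,0) to (427,236). I'll fit those lines.

```bash
cat > wm.py <<'E'
from h import *
np.set_printoptions(precision=4,suppress=True)
# sub-pixel straight edges by strongest horizontal gradient along rows in a band
def edge(c,rows,x0,x1,z,hw=7):
    g=cv2.GaussianBlur(c['pixels'],(0,0),1).astype(float); g=g[...,0]-0  # red
    b=cv2.GaussianBlur(c['pixels'],(0,0),1).astype(float)[...,2]
    s=np.abs(np.gradient(g-2*b,axis=1)); pts=[]
    for r in range(*rows):
        xm=x0+(x1-x0)*(r-rows[0])/(rows[1]-rows[0]); a=int(xm)-hw; w=s[r,a:a+2*hw+1]; k=w.argmax()
        w=w[max(k-2,0):k+3]; pts.append([a+max(k-2,0)+(w*np.arange(len(w))).sum()/w.sum(),r])
    P=plane(c,pts,z)[:,:2]; vx,vy,px,py=cv2.fitLine(P.astype(np.float32),cv2.DIST_HUBER,0,.001,.001).ravel()
    if vy<0: vx,vy=-vx,-vy
    yaw=np.degrees(np.arctan2(-vx,vy)); res=np.abs((P-[px,py])@[vy,-vx])
    return np.array([px,py]),yaw,np.median(res)
E
python3 - <<'E'
from wm import *
c=pickle.load(open('wrist.pkl','rb'))
for n,a in dict(thin=((122,240),358,356,.016),lip=((122,255),278,280.5,.042),front=((20,225),382,425,.025)).items(): print(n,*edge(c,*a))
print('strip ends',plane(c,[[318,115],[318,266]],.016)[:,:2],'lipends',plane(c,[[281,115],[283,274]],.042)[:,:2])
print('sheet near corner',plane(c,[427,236],.025)[:,:2])
s=pickle.load(open('scene.pkl','rb'))
E
```

```text
thin [ 0.6047 -0.0602] -5.687475 7.248523669393804e-05
lip [ 0.5149 -0.0538] -5.6922426 6.711590354429907e-05
front [ 0.6582 -0.0013] 10.344612 6.096854512479862e-05
strip ends [[ 0.5672  0.0193]
 [ 0.551  -0.162 ]] lipends [[ 0.5266  0.0226]
 [ 0.5074 -0.1548]]
sheet near corner [[ 0.6851 -0.1346]]
```

```bash
python3 -m jog '[[-0.7,0.2,4,-0.016],[-0.7,0.2,8,-0.016],[-0.7,0.2,12,-0.016],[-0.7,0.2,15,-0.016],[-0.7,0.2,17.5,-0.016],[-0.7,0.2,19,-0.016],[-0.7,0.2,19.7,-0.016],[-0.7,0.2,19.8,-0.016],[-0.7,0.2,19.8,-0.016]]' -0.3 20
python3 -m jog '[[0,0,0,0],[0,0,0,0],[0,0,0,0],[0,0,0,0],[0,0,0,0],[0,0,0,0],[0,0,0,0],[0,0,0,0]]' 1 40
python3 - <<'E'
from h import *
c=cap('wrist'); save(c['pixels'],'pics/wrist2.png'); o=bot.get_obs(); print(o)
E
```

```text
t: 2.78
eef_pos: [0.5224, -0.0637, 0.0236]
tool_rot: [-0.0, 0.74, 0.673, 0.0]
contact_force: [1.4, 0.3, 0.7]
gripper_width: 0.648
grasp_force: 0.0
t: 3.45
eef_pos: [0.5219, -0.0645, 0.0241]
tool_rot: [-0.0, 0.741, 0.672, 0.0]
contact_force: [-2.6, 0.6, 7.1]
gripper_width: 0.08
grasp_force: 41.0
{'t': 3.5, 'q': array([-0.33566329,  0.57657607,  0.4352641 ,  2.08168474, -0.44035666,
        0.5715845 ,  0.31622275]), 'joint_vel': array([-0.00114458, -0.00090936, -0.00053556, -0.00070583,  0.00152147,
       -0.00065748, -0.00122229]), 'joint_torque': array([ 2.68088244e-01, -4.62644005e+01,  7.43610978e+00, -1.55895013e+01,
       -4.58073802e-02, -8.16418435e-01, -6.86666768e-03]), 'eef_pos': array([ 0.52190087, -0.06451239,  0.0240424 ]), 'tool_rot': array([-2.10249981e-04,  7.40593442e-01,  6.71953278e-01,  3.19978440e-04]), 'contact_force': array([-2.7507367 ,  0.39410774,  6.68545378]), 'torque': array([0.15619251, 0.46954917, 0.00406665]), 'grasp_force': 41.01986289024353, 'gripper_width': 0.0856761017514406}
```

View pics/wrist2.png

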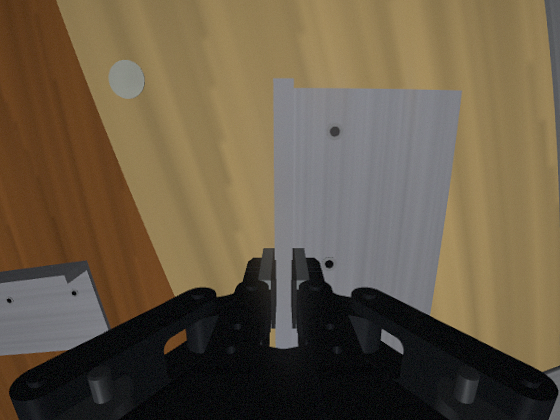

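The wrist picture shows the lip gripped between the pads at (283,290), with the strip flat. Now I'll square it to the sheet and bring it up short of the mouth.

```bash
python3 -m jog '[[0.3,0.1,0,-0.01],[0.8,0.3,0,-0.03],[1.4,0.5,0,-0.06],[2.0,0.7,0,-0.09],[2.6,0.9,0,-0.12],[3.2,1.1,0,-0.15],[3.8,1.3,0,-0.18],[4.4,1.5,0,-0.21],[5,1.7,0,-0.24],[5.5,1.9,0,-0.265],[5.8,2.0,0,-0.278],[5.8,2.0,0,-0.278],[5.8,2.0,0,-0.278],[5.8,2.0,0,-0.278]]' 1 60
python3 - <<'E'
from h import *
for n in('wrist','scene'):
    c=cap(n); save(c['pixels'],f'pics/{n}3.png')
o=bot.get_obs(); print(o['eef_pos'],o['tool_rot'],o['contact_force'],o['torque'])
w=pickle.load(open('wrist.pkl','rb'))['pixels']; s=c['pixels'][205:325,240:420]
img=np.zeros((480,780,3),np.uint8); save(cv2.resize(w,(800,600)),'pics/w3.png'); save(cv2.resize(s,None,fx=4.4,fy=4.4,interpolation=cv2.INTER_CUBIC),'pics/s3.png')
E
```

```text
t: 4.67
eef_pos: [0.5483, -0.0093, 0.0241]
tool_rot: [0.001, 0.64, 0.768, 0.001]
contact_force: [-0.1, -1.7, 5.2]
gripper_width: 0.075
grasp_force: 60.8
[ 0.54832046 -0.00928674  0.02411851] [7.77302262e-04 6.40377016e-01 7.68060151e-01 5.27006164e-04] [-0.57213398 -1.34530055  5.49647528] [-0.31080294  0.1448265  -0.00182158]
```

View pics/wrist3.png

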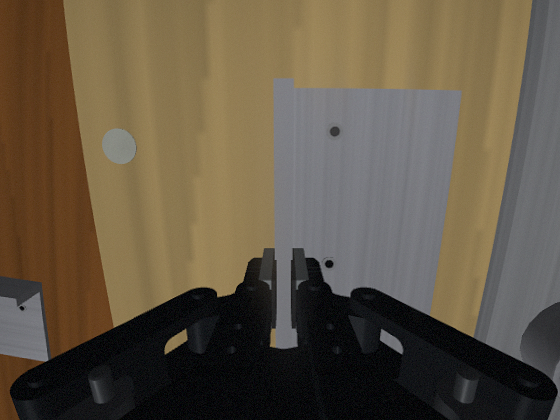

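View pics/s3.png

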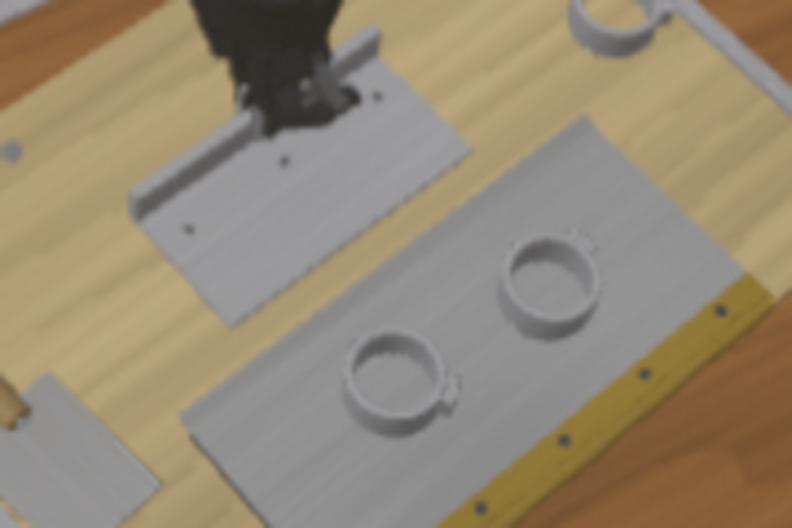

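The wrist picture shows the thin edge from (459,92) to (433,310), nearly parallel to the sheet's front edge, which runs (531,0) to (478,330). The scene crop shows the thin edge at (233,326)-(471,150), parallel to the sheet edge at (181,417)-(585,116), with the collars where they were. I'll check the angle, centring and gap.

Run:
```python
from wm import *
c=pickle.load(open('wrist.pkl','rb')); 
R=np.array([[.9837,.1796],[-.1796,.9837]])
for n,a in dict(thin=((96,290),458.5,435.5,.016),lip=((90,240),274.5,275,.042),front=((100,310),521,483,.024)).items():
    p,y,r=edge(c,*a,hw=9); print(n,p,y,r,'st',R@p)
s=pickle.load(open('scene.pkl','rb')); f=lambda a:np.array(a)/4.4+[240,205]-.39
for n,a,z in(('thin',[[233,326],[471,150]],.016),('front',[[181,417],[585,116]],.025)):
    P=plane(s,f(a),z)[:,:2]; d=P[1]-P[0]; print(n,np.degrees(np.arctan2(-d[0],d[1])),'st',P.mean(0)@R.T)
o=bot.get_obs(); print('tcp st',R@o['eef_pos'][:2])
```

```text
thin [0.6255 0.0448] 10.314347 2.5793371022783753e-05 st [ 0.6234 -0.0683]
lip [0.5345 0.0418] 10.362145 2.373442125336764e-05 st [ 0.5333 -0.0549]
front [0.6527 0.0284] 10.333158 3.159235377365965e-05 st [ 0.6472 -0.0893]
thin 10.603013895890928 st [ 0.6254 -0.112 ]
front 10.375344429214268 st [ 0.6526 -0.1097]
tcp st [ 0.5377 -0.1076]
```

```bash
python3 -m jog '[[0,0.3,0,0],[0,0.8,0,0],[0,1.4,0,0],[0,2.0,0,0],[0,2.5,0,0],[0,2.9,0,0],[0,2.9,0,0]]'; python3 -m jog '[[0,0.3,0,0],[0,0.8,0,0],[0,1.3,0,0],[0,1.8,0,0],[0,2.3,0,0],[0,2.7,0,0],[0,3,0,0],[0,3,0,0]]'
```

```text
t: 5.35
eef_pos: [0.5727, -0.005, 0.024]
tool_rot: [-0.002, 0.641, 0.768, -0.002]
contact_force: [-13.6, -4.2, 20.9]
gripper_width: 0.076
grasp_force: 63.3
t: 6.02
eef_pos: [0.6013, 0.0003, 0.024]
tool_rot: [-0.003, 0.641, 0.768, -0.003]
contact_force: [-15.1, -1.8, 20.6]
gripper_width: 0.074
grasp_force: 63.3
```

Moving forward raised the vertical force to 21 N, so before going on I'll check that the sheet and collars haven't moved.

Run:
```python
from h import *
old=cv2.imread('pics/scene0.png')[...,::-1]; 
c=cap('scene'); save(c['pixels'],'pics/scene4.png')
d=np.abs(c['pixels'].astype(int)-old).max(2)
for n,(x,y) in dict(ringa=(330,291),ringb=(365,269),hinge=(370,310),front=(315,270)).items(): print(n,np.median(d[y-10:y+10,x-12:x+12]),d[y-10:y+10,x-12:x+12].max())
save(cv2.resize(c['pixels'][205:325,240:420],None,fx=4.4,fy=4.4,interpolation=cv2.INTER_CUBIC),'pics/s4.png')
```

```text
ringa 4.0 5
ringb 4.0 5
hinge 4.0 5
front 39.0 47
```

View pics/s4.png

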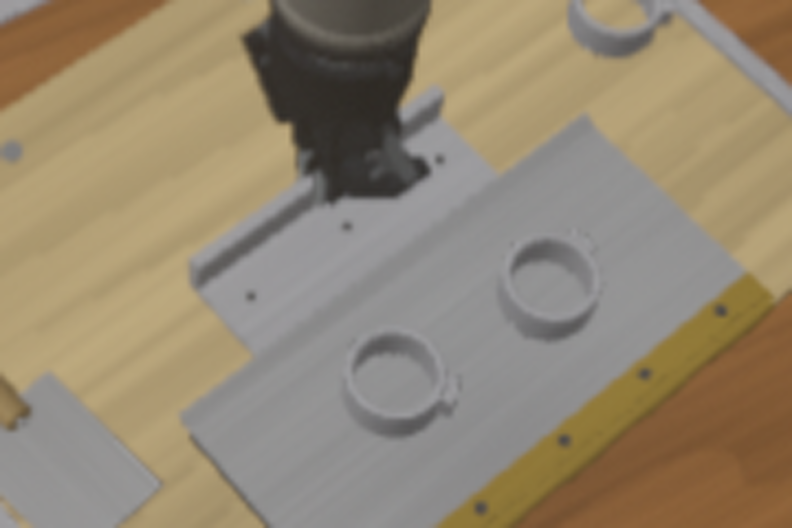

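The picture shows the thin edge under the sheet. The front edge is still straight at (181,417)-(585,116), and the collars are unmoved at (395,380) and (550,285). I'll continue to the stop gently, easing the downward load a little.

```bash
python3 -m jog '[[0,0.1,-0.02,0],[0,0.3,-0.02,0],[0,0.5,-0.02,0],[0,0.6,-0.02,0],[0,0.6,-0.02,0]]'; python3 -m jog '[[0,0.1,0,0],[0,0.2,0,0],[0,0.2,0,0]]'
```

```text
t: 6.48
eef_pos: [0.6079, 0.0015, 0.0241]
tool_rot: [-0.003, 0.641, 0.768, -0.002]
contact_force: [-11.2, -2.1, 16.9]
gripper_width: 0.072
grasp_force: 62.6
t: 6.73
eef_pos: [0.6079, 0.0016, 0.024]
tool_rot: [-0.004, 0.641, 0.768, -0.003]
contact_force: [-18.6, -2.9, 23.1]
gripper_width: 0.077
grasp_force: 63.5
```

```bash
python3 -m jog '[[0,0.1,-0.02,0],[0,0.2,-0.04,0],[0,0.2,-0.04,0]]'
python3 - <<'E'
from wm import *
c=cap('wrist'); save(c['pixels'],'pics/wrist5.png'); o=bot.get_obs(); print(o['eef_pos'],o['contact_force'],o['torque'])
s=pickle.load(open('scene.pkl','rb'))
E
```

```text
t: 6.98
eef_pos: [0.612, 0.0024, 0.0241]
tool_rot: [-0.002, 0.641, 0.768, -0.002]
contact_force: [-9.7, -2.2, 11.4]
gripper_width: 0.078
grasp_force: 62.0
[0.612  0.0024 0.0241] [-10.4309  -2.5053  11.6424] [-0.5482  2.1672  0.0452]
```

View pics/wrist5.png

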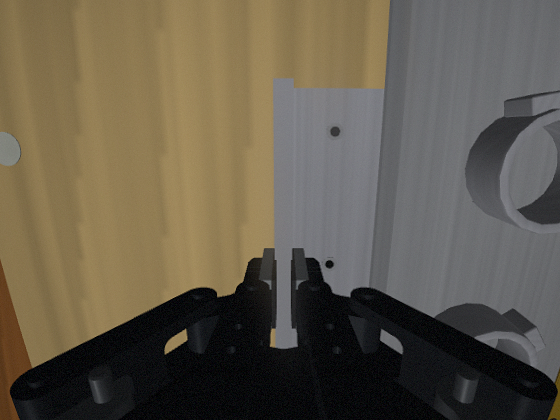

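The wrist picture shows the strip's lip at column 275-290 and the sheet's front edge running (390,0) to (372,265). The strip was only sticking on friction. I'll measure how much of it still shows; home is 50 mm.

```bash
cat > show.py <<'E'
from wm import *
c=cap('wrist'); R=np.array([[.9837,.1796],[-.1796,.9837]])
L=edge(c,(95,240),274.5,275,.042)
out=[]
for z in(.023,.025):
    F=edge(c,(5,80),390,386,z,hw=8); out.append(((R@F[0])[0]-(R@L[0])[0]).round(4)); y=F[1]
print('lip',L[1],'front',y,'shows',out)
o=bot.get_obs(); print(o['t'],o['eef_pos'],o['contact_force'],(R@o['eef_pos'][:2]))
E
python3 show.py
```

```text
lip 10.324879 front 10.410108 shows [np.float64(0.0497), np.float64(0.049)]
7.0833 [0.612  0.0024 0.0241] [-10.2776  -2.0539  11.5294] [ 0.6025 -0.1075]
```

```bash
python3 -m jog '[[0,0.1,0,0],[0,0.2,0,0],[0,0.2,0,0]]'; python3 -m jog '[[0,0.1,0,0],[0,0.2,0,0],[0,0.2,0,0]]'; python3 show.py
```

```text
t: 7.33
eef_pos: [0.612, 0.0024, 0.024]
tool_rot: [-0.004, 0.641, 0.768, -0.003]
contact_force: [-16.7, -1.8, 17.7]
gripper_width: 0.075
grasp_force: 62.9
t: 7.58
eef_pos: [0.612, 0.0024, 0.024]
tool_rot: [-0.005, 0.641, 0.768, -0.005]
contact_force: [-22.2, -2.7, 24.5]
gripper_width: 0.077
grasp_force: 63.8
lip 10.324702 front 10.353853 shows [np.float64(0.0497), np.float64(0.0491)]
7.6333 [0.6121 0.0025 0.024 ] [-21.4588  -3.6453  24.6326] [ 0.6025 -0.1075]
```

```bash
python3 -m jog '[[0,0.05,-0.02,0],[0,0.1,-0.05,0],[0,0.1,-0.05,0]]'; python3 -m jog '[[0,0.1,-0.03,0],[0,0.1,-0.05,0],[0,0.1,-0.05,0]]';  python3 show.py
```

```text
t: 7.88
eef_pos: [0.612, 0.0024, 0.024]
tool_rot: [-0.006, 0.641, 0.768, -0.005]
contact_force: [-22.2, -4.1, 23.5]
gripper_width: 0.078
grasp_force: 63.6
t: 8.13
eef_pos: [0.612, 0.0024, 0.024]
tool_rot: [-0.007, 0.641, 0.768, -0.006]
contact_force: [-23.3, -3.0, 21.2]
gripper_width: 0.077
grasp_force: 63.4
lip 10.329251 front 10.359857 shows [np.float64(0.0497), np.float64(0.0491)]
8.1833 [0.612  0.0025 0.024 ] [-23.7929  -4.1281  21.5916] [ 0.6025 -0.1075]
```

Pushing 6 mm past with no advance, and a horizontal to vertical force ratio above 1.1, means it is against the stop with 50 mm showing. I'll relax the forward preload so that the tool stands upright again, then set about 10 N down.

```bash
python3 -m jog '[[0,-0.1,0,0],[0,-0.2,0,0],[0,-0.2,0,0]]'; python3 -m jog '[[0,-0.1,0,0],[0,-0.2,0,0],[0,-0.2,0,0]]'; python3 show.py
```

```text
t: 8.43
eef_pos: [0.6121, 0.0024, 0.0241]
tool_rot: [-0.005, 0.641, 0.768, -0.005]
contact_force: [-18.2, -3.0, 13.8]
gripper_width: 0.078
grasp_force: 62.5
t: 8.68
eef_pos: [0.612, 0.0024, 0.0241]
tool_rot: [-0.004, 0.641, 0.768, -0.003]
contact_force: [-11.8, -3.0, 9.3]
gripper_width: 0.073
grasp_force: 61.5
lip 10.255553 front 10.3214855 shows [np.float64(0.0497), np.float64(0.049)]
8.7333 [0.612  0.0024 0.0241] [-13.3284  -3.5259   9.3128] [ 0.6025 -0.1075]
```

```bash
python3 -m jog '[[0,-0.1,0.02,0],[0,-0.2,0.05,0],[0,-0.2,0.05,0]]'; python3 -m jog '[[0,-0.1,0.04,0],[0,-0.1,0.04,0],[0,-0.1,0.04,0]]'; python3 show.py
```

```text
t: 8.98
eef_pos: [0.612, 0.0024, 0.0241]
tool_rot: [-0.002, 0.641, 0.768, -0.002]
contact_force: [-9.0, -2.6, 6.2]
gripper_width: 0.08
grasp_force: 61.3
t: 9.23
eef_pos: [0.612, 0.0024, 0.0241]
tool_rot: [-0.002, 0.641, 0.768, -0.002]
contact_force: [-6.9, -1.6, 8.1]
gripper_width: 0.075
grasp_force: 61.4
lip 10.342051 front 10.351204 shows [np.float64(0.0497), np.float64(0.049)]
9.2833 [0.612  0.0024 0.0241] [-7.1616 -1.9063  8.7775] [ 0.6025 -0.1076]
```

```bash
python3 -m jog '[[0,0,0.03,0],[0,0,0.06,0],[0,0,0.06,0]]'; python3 -m jog '[[0,0,0,0],[0,0,0,0],[0,0,0,0],[0,0,0,0]]'; python3 show.py
python3 - <<'E'
from h import *
c=cap('side'); o=cv2.imread('pics/side0.png')[...,::-1]
s=cap('scene'); d=np.abs(s['pixels'].astype(int)-cv2.imread('pics/scene0.png')[...,::-1]).max(2)
for n,(x,y) in dict(ringa=(330,291),ringb=(365,269),ringc=(379,207),knife=(250,308),hinge=(370,310)).items(): print(n,d[y-10:y+10,x-12:x+12].max())
E
```

```text
t: 9.53
eef_pos: [0.612, 0.0024, 0.0241]
tool_rot: [-0.002, 0.641, 0.768, -0.001]
contact_force: [-8.1, -1.6, 12.8]
gripper_width: 0.079
grasp_force: 62.2
t: 9.87
eef_pos: [0.612, 0.0024, 0.0241]
tool_rot: [-0.002, 0.641, 0.768, -0.001]
contact_force: [-8.8, -1.8, 12.0]
gripper_width: 0.074
grasp_force: 62.1
lip 10.328397 front 10.355028 shows [np.float64(0.0497), np.float64(0.049)]
9.9167 [0.6121 0.0024 0.0241] [-8.6777 -2.2893 13.3883] [ 0.6025 -0.1076]
ringa 5
ringb 5
ringc 5
knife 5
hinge 5
```

Slightly over 10 N, so I'll ease it by 0.3 mm and hand in.

```bash
python3 -m jog '[[0,0,-0.03,0],[0,0,-0.03,0],[0,0,-0.03,0],[0,0,-0.03,0]]'; python3 -c "
from station import bot
o=bot.get_obs(); print(o['contact_force'],o['eef_pos'])
print(bot.hand_in())"
```

```text
t: 10.35
eef_pos: [0.612, 0.0024, 0.0241]
tool_rot: [-0.002, 0.641, 0.768, -0.001]
contact_force: [-7.6, -1.8, 10.0]
gripper_width: 0.076
grasp_force: 61.8
[-7.64803066 -1.75245376 10.03603237] [0.61201228 0.00238789 0.02405354]
the job is handed in; nothing more can be done
None
```

The strip is home and square against the stop, held pressed flat on the board at about 10 N, and the cover sheet and collars have not moved; I handed the job in at about 10.4 s (verdict not shown).

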